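# Gather the edging machine's service kit into its caddy

## Task

Gather the lens edger's service kit into the red caddy, each piece level on the insert made for it: the round disc in the round dish, the grinding wheel over the spindle post, the long dressing stick along the trough, and the small lens clamp standing on its rubber foot in the square cell. The worn short stick and the square plate do not belong to the kit: leave them where they are.

Things in the scene. Friction and masses are not known exactly. Their poses are not given: they have to be found in the camera images.
- round_disc: Kit piece: round brass calibration disc, 60 mm diameter, 5 mm thick, with an upright steel stub on its centre to take it by, 20 mm diameter, from 5 to 34 mm above the origin. Lies flat on the table, about 0.1 kg. Origin: centre of the underside; z up along the stub.
- wheel: Kit piece: small grey grinding wheel, a ring of 50 mm outer diameter, 26 mm bore, 20 mm tall, lying flat on the table, about 0.14 kg. Origin: centre of the underside; z along the bore, up.
- long_stick: Kit piece: full-length brownish abrasive dressing stick, a bar 70 mm long (x), 22 mm wide (y), 30 mm tall (z), about 0.1 kg. Origin: centre of the underside.
- clamp: Kit piece: lens clamp standing upright, a black rubber foot 36 mm in diameter and 8 mm thick with an upright steel stem of 18 mm diameter from 8 to 40 mm above the origin, about 0.08 kg. Origin: centre of the underside; z up along the stem.
- short_stick: NOT of the kit: worn stump of a brownish dressing stick, same 22 mm width and 30 mm height, but only 38 mm long (x). Origin: centre of the underside. Stays where it is.
- square_plate: NOT of the kit: square brass plate, 50 by 50 mm, 5 mm thick, with the same 20 mm stub (top 34 mm above the origin) as the round disc. Origin: centre of the underside. Stays where it is.
- dish: Place of the round disc: insert with a black round rim on its top, 78 mm inside diameter, 4 mm thick, 6 mm high. Fixed: one of four grey inserts, 98 mm square and 22 mm tall, that fill a red caddy (210 mm square, rim level with the inserts' tops, 26 mm above the table) two by two; which insert is in which quarter varies. Origin: centre of its underside, 4 mm above the table; its flat top is 22 mm above the origin (26 mm above the table). x and y run along its sides, z up.
- spindle: Place of the grinding wheel: insert with an upright steel post on the middle of its top, 12 mm diameter, 22 mm high (top 44 mm above the origin). See dish for the insert's shape and origin.
- trough: Place of the long stick: insert with a black rectangular rim on its top, inside 84 mm (its x) by 36 mm (its y), 4 mm thick, 7 mm high; the stick's length goes along x, either way round. See dish for the insert's shape and origin.
- cell: Place of the clamp: insert with a black square rim on its top, inside 52 by 52 mm, 4 mm thick, 7 mm high. See dish for the insert's shape and origin.
There are look-alikes about, which are no part of the job. Several things have the shape of the wheel; the one meant has the colours described above.

How it is judged (in metres and radians):
At the end, for the whole second after the job is handed in: Each kit piece rests level on the top of its insert (within 3 mm of that height), centred within 12 mm (wheel 10, clamp 13), the stick within 0.25 rad of the trough's length; all at rest. Short stick and square plate are within 15 mm of where they started (horizontal distance between round_disc and dish below 0.012 m and z of round_disc in the frame of dish between 0.019 and 0.025 m and angle between each of round_disc, wheel, long_stick, clamp's own z axis and vertical below 0.12 rad and linear speed of each of round_disc, wheel, long_stick, clamp below 0.02 m/s and angular speed of each of round_disc, wheel, long_stick, clamp below 0.2 rad/s and horizontal distance between wheel and spindle below 0.01 m and z of wheel in the frame of spindle between 0.019 and 0.025 m and horizontal distance between long_stick and trough below 0.012 m and z of long_stick in the frame of trough between 0.019 and 0.025 m and horizontal distance between clamp and cell below 0.013 m and z of clamp in the frame of cell between 0.019 and 0.025 m and angle between the x axis of long_stick and the x axis of trough, either way round below 0.25 rad and distance of each of square_plate, short_stick from where it was at the start of the episode below 0.015 m); the robot touches nothing.
It fails at once if the square plate is shoved or carried more than 20 mm from its place (distance of square_plate from where it was at the start of the episode above 0.02 m).
It fails at once if the short stick is shoved or carried more than 20 mm from its place (distance of short_stick from where it was at the start of the episode above 0.02 m).
It also fails if it takes over 118 s, if anything falls off the work surface, if the arm or the gripper's body presses on something with over 40 N, if the wrist force passes 120 N, or if a joint passes its speed limit or range.

## Robot

A 6-joint arm with a two-finger parallel gripper is mounted at the origin on the work surface. World frame = base frame: x ahead of the robot, y to its left, z up, the work surface at z = 0. Lengths are in mm, angles in degrees, forces in N, time in s.
With the tool pointing down it reaches from about 350 to 850 mm from the base axis. Payload 8.1 kg.
Tool frame: the origin (TCP) lies midway between the tips of the shut fingers; the grasp point (between the pads) lies 19 mm behind it; z points along the fingers, y is the direction in which the jaws open and shut (so a half turn about z gives the same grasp; the last joint's range is limited). The gripper opens to 85 mm and grips with 20 to 120 N. Pads are 22 mm wide; open, the fingers measure 114 mm over their backs; the gripper's body (76 mm by 85 mm) begins 54 mm behind the grasp point. The pads swing forward as they close: fully open they stand 13 mm farther back than shut.
Start: joints at [68.331, 7.471, 85.268, -0, 87.261, -4.893], TCP at [173.159, 574.475, 231.292] pointing down, gripper open.
Joint ranges: [-169.43, 169.43], [-51.17, 129.36], [1.28, 143.12], [-76.62, 256.62], [0, 156.53], [-152.29, 152.29]. Speed limits (degrees/s): [136.94, 136.94, 159.86, 180, 180, 180].

## Interface

Orientations are given as [roll, pitch, yaw] about the fixed x, y, z axes, in that order (R = Rz(yaw) Ry(pitch) Rx(roll)).
In Python, from bench import telemetry, snapshot, camera_params, job gives the robot as it stands. The module is installed in compiled form; this text tells all that it offers.
- The arm moves only by the shell command python3 -m jog 'ROWS' [FORCE]. ROWS is JSON, a list that holds one entry, the list of rows, each a list of 7 numbers: the shift along the tool's x, y, z in units of 50 mm (1.0 is 50 mm), then the turn, a rotation vector about the tool's x, y, z in units of 2 pi rad (1.0 is 2 pi rad), then the opening, from 0 (shut) to 1 (fully open). In form: [[[dx, dy, dz, rx, ry, rz, claw], ...]]. A call has 1 to 12 rows; each row shifts and turns the commanded pose from where the row before left it, along the tool's axes as they then stand; what a row does not reach is not made up. A row lasts 1/8 s, in which the tool goes at most 62.5 mm and 10.7 degrees, less where a joint would pass 70% of its speed; a pose out of reach is approached as far as the arm can. A call with a number of a shift or a turn outside -1 to 1 is refused whole. A call with a gripper value outside its range is refused whole. The fingers move at their own pace and stop on an object; FORCE is the grip in N (left out, the last holds). Time passes only in rows, so rows that do not move let the fingers close. It gives the time, the measured TCP pose, the force and the opening at its end, in the units of the state.
- telemetry.sense(): the state, without advancing time (a new reading comes with each control period).
- snapshot(name): name is "side" or "top"; returns (picture, depth): 420x560x3 uint8, red, green, blue; 420x560 float32, mm along the optical axis (not along the pixel's ray), 0 where there is no reading.
- camera_params(name): a dict with "K" (3x3 intrinsics, pixels), "D" ([k1, k2, p1, p2, k3] as OpenCV has them; the pictures are not rectified), "extrinsics" (4x4, takes a point from camera to world coordinates). Camera axes: x right, y down, z forward; pixel columns grow to the right and rows downward; lengths in mm; the calibration is good to about 2 mm. A picture is of the moment at which its call begins. camera_params takes no time and is no camera call.
- job.hand_in(): hands the job in, once; it reports no verdict.
The state is a dict: "time": time; "joint_pos": joint angles; "qd": joint speeds; "joint_efforts": joint torques, N m; "tool_pos": TCP position; "tcp_rot": TCP orientation; "ft_force": force on the tool from outside, world axes, zero at the start; "wrist_torque": the same for the moment, N m; "finger_gap": finger opening in mm.
Only numpy, scipy, OpenCV 4.12 (cv2) and the standard library are available. Lean on these libraries where they do the work, as an engineer would, in place of code of your own. Each camera call takes 0.05 s, during which the arm holds its last target. There are 200 camera calls.

## Working session

There is one attempt and no reset: what is moved stays moved. The work goes in short steps, Python scripts to look and compute and a shell command to move; the robot and the scene stay as the last step left them, time stands still between calls to the robot, and variables do not carry over. Pictures are saved under pics/ and viewed, about 12 in all and at most 16, crops included, and the job is handed in when it is done.

```bash
mkdir -p pics; cat > h.py <<'E'
import numpy as np,cv2
from bench import telemetry,snapshot,camera_params,job
def P(n):
    c=camera_params(n);return np.array(c["K"],float),np.array(c["D"],float),np.array(c["extrinsics"],float)
def ray(n,uv,z):
    K,D,E=P(n);p=cv2.undistortPoints(np.array(uv,float).reshape(-1,1,2),K,D).reshape(-1,2)
    d=np.c_[p,np.ones(len(p))]@E[:3,:3].T;o=E[:3,3]
    return o+d*((z-o[2])/d[:,2])[:,None]
def cloud(n,dep):
    K,D,E=P(n);h,w=dep.shape;u,v=np.meshgrid(np.arange(w),np.arange(h))
    p=cv2.undistortPoints(np.stack([u,v],-1).reshape(-1,1,2).astype(float),K,D).reshape(-1,2)
    q=np.c_[p,np.ones(len(p))]*dep.reshape(-1,1)
    return (q@E[:3,:3].T+E[:3,3]).reshape(h,w,3)
def save(f,im): cv2.imwrite("pics/"+f,im[:,:,::-1])
E
python3 - <<'E'
from h import *
for n in("top","side"):
    im,d=snapshot(n);save(n+"0.png",im);np.savez(""+n+"0.npz",im=im,d=d)
    print(P(n)[2].round(2),P(n)[0])
print(telemetry.sense())
E
```

```text
[[ 1.0000e-02 -9.9000e-01  1.2000e-01  4.0183e+02]
 [-1.0000e+00 -1.0000e-02 -2.0000e-02 -1.7920e+01]
 [ 2.0000e-02 -1.2000e-01 -9.9000e-01  9.8930e+02]
 [ 0.0000e+00  0.0000e+00  0.0000e+00  1.0000e+00]] [[434.17453545   0.         282.77378054]
 [  0.         434.17453545 212.73102716]
 [  0.           0.           1.        ]]
[[ 7.7000e-01 -3.5000e-01  5.4000e-01 -6.4640e+01]
 [-6.4000e-01 -3.9000e-01  6.6000e-01 -7.1756e+02]
 [-2.0000e-02 -8.5000e-01 -5.3000e-01  5.7782e+02]
 [ 0.0000e+00  0.0000e+00  0.0000e+00  1.0000e+00]] [[412.09446639   0.         279.63685103]
 [  0.         412.09446639 209.42321475]
 [  0.           0.           1.        ]]
{'time': 0.1, 'joint_pos': array([ 6.83293686e+01,  7.51223596e+00,  8.53221909e+01, -5.63556757e-04,
        8.72635445e+01, -4.89286801e+00]), 'qd': array([ 0.02840953, -0.15343758, -0.16992904,  0.00845815,  0.02431511,
        0.07329506]), 'joint_efforts': array([ 1.04750980e-03, -5.70943844e+01, -5.01944947e+01, -1.86295915e-04,
        7.97719695e-03,  1.91650463e-05]), 'tool_pos': array([172.99040758, 573.99718758, 230.34231802]), 'tcp_rot': array([-1.79902338e+02, -7.79544063e-03,  1.63222257e+02]), 'ft_force': array([ 0.46807683, -0.3192619 , -0.36129669]), 'wrist_torque': array([ 0.01413295, -0.0575558 ,  0.05245921]), 'finger_gap': 85.28379173527178}
```

View pics/top0.png

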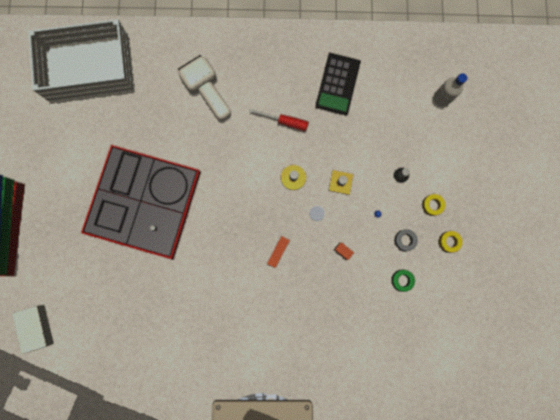

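View pics/side0.png

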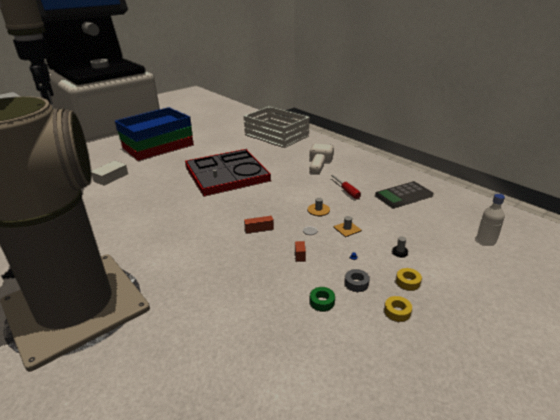

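The top view shows the disc at (293,177), the plate (341,181), the clamp (402,174), the grey wheel (405,240), the long stick (279,251), the short stick (344,251) and the caddy (142,203). In the caddy, the trough is upper left, the dish upper right, the cell lower left and the spindle lower right. The side view agrees.

```bash
cat > m.py <<'E'
from h import *
T={n:np.load(n+"0.npz") for n in("top","side")}
def seg(n,box,kind):
    im=T[n]["im"];x0,y0,x1,y1=box;h=cv2.cvtColor(im,cv2.COLOR_RGB2HSV).astype(int);H,S,V=h[...,0],h[...,1],h[...,2]
    m={"brass":(H>14)&(H<35)&(S>120),"red":((H<12)|(H>170))&(S>110),"dark":V<95,"grey":(V<150)}[kind]
    k=np.zeros(m.shape,np.uint8);k[y0:y1,x0:x1]=m[y0:y1,x0:x1]
    nn,l,s,_=cv2.connectedComponentsWithStats(k);i=1+np.argmax(s[1:,4]);k=(l==i).astype(np.uint8)
    c=cv2.findContours(k,cv2.RETR_EXTERNAL,cv2.CHAIN_APPROX_NONE)[0];return max(c,key=cv2.contourArea)
B={"disc":("brass",5,(275,160,310,195),(303,195,335,219)),"plate":("brass",5,(325,165,358,198),(330,213,365,238)),
"long":("red",15,(262,230,295,273),(238,210,280,236)),"short":("red",15,(330,238,360,264),(290,238,310,264)),
"wheel":("grey",10,(390,226,420,253),(340,266,373,294)),"clamp":("dark",8,(390,162,414,185),(388,232,413,262))}
for o,(k,z,bt,bs) in B.items():
    for n,b in(("top",bt),("side",bs)):
        c=seg(n,b,k);h=cv2.convexHull(c);w=ray(n,h.reshape(-1,2),z).astype(np.float32)[:,:2]
        M=cv2.moments(w.reshape(-1,1,2));r=cv2.minAreaRect(w)
        print(o,n,np.round([M['m10']/M['m00'],M['m01']/M['m00']],1),[np.round(q,1) for q in r])
# caddy
im=T["top"]["im"]
c=seg("top",(70,135,215,270),"red");w=ray("top",cv2.convexHull(c).reshape(-1,2),26).astype(np.float32)[:,:2]
print("caddy",cv2.minAreaRect(w),cv2.boxPoints(cv2.minAreaRect(w)))
c=seg("side",(175,140,280,200),"red");w=ray("side",cv2.convexHull(c).reshape(-1,2),26).astype(np.float32)[:,:2]
print("caddy side",cv2.minAreaRect(w))
a=cv2.resize(im[140:265,75:215],None,fx=5,fy=5,interpolation=cv2.INTER_CUBIC);save("caddy.png",a)
E
python3 m.py
```

```text
Traceback (most recent call last):
  File "m.py", line 15, in <module>
    M=cv2.moments(w.reshape(-1,1,2));r=cv2.minAreaRect(w)
cv2.error: OpenCV(4.12.0) /io/opencv/modules/imgproc/src/moments.cpp:622: error: (-5:Bad argument) Invalid image type (must be single-channel) in function 'moments'
```

```bash
sed -i 's/cv2.moments(w.reshape(-1,1,2))/cv2.moments(np.ascontiguousarray(w.reshape(-1,1,2)))/; s/\[:,:2\]/[:,:2].copy()/g' m.py
python3 m.py
```

```text
disc top [603.2 -63.5] [array([602.8, -63.6]), array([55.3, 56.2]), np.float64(27.7)]
disc side [599.  -68.5] [array([598.5, -69.7]), array([55. , 55.8]), np.float64(48.0)]
plate top [ 592.9 -173.6] [array([ 592.8, -173.6]), array([47.5, 47.6]), np.float64(79.2)]
plate side [ 587.7 -179.1] [array([ 589.1, -177.7]), array([50.6, 50.2]), np.float64(79.6)]
long top [431.1 -29.9] [array([431. , -29.7]), array([20.8, 69.1]), np.float64(62.5)]
long side [430.1 -29.8] [array([431. , -30.5]), array([60.7, 73.2]), np.float64(62.5)]
short top [ 434.2 -177.7] [array([ 434.1, -177.9]), array([37.9, 22.6]), np.float64(52.5)]
short side [ 434.7 -176.1] [array([ 434.4, -176.8]), array([69.4, 22.3]), np.float64(48.5)]
wheel top [ 459.8 -319.4] [array([ 459.8, -318.9]), array([50. , 55.4]), np.float64(0.4)]
wheel side [ 458.1 -321.7] [array([ 458.5, -322.6]), array([71.3, 52.8]), np.float64(42.4)]
clamp top [ 610.1 -312.9] [array([ 609.4, -312.1]), array([32.5, 29.6]), np.float64(39.7)]
clamp side [ 612.6 -315.3] [array([ 613.5, -313.4]), array([64.7, 32.5]), np.float64(35.3)]
caddy ((540.5910034179688, 276.84857177734375), (212.37374877929688, 208.87486267089844), 74.48186492919922) [[411.55115 202.47418]
 [612.81165 146.59111]
 [669.63086 351.22296]
 [468.37036 407.10602]]
caddy side ((529.80419921875, 256.34625244140625), (249.9238739013672, 215.72244262695312), 74.27671813964844)
```

View pics/caddy.png

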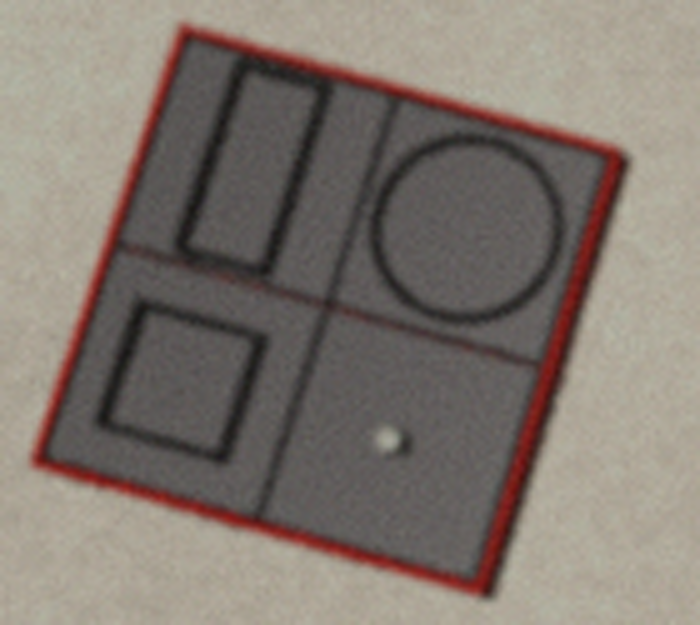

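The crop shows the trough rim centre at (255,168), the dish (468,229), the cell (182,381), the post top (388,438) and the cross between the inserts (327,307), all in crop pixels.

```bash
python3 - <<'E'
from h import *
f=lambda p:[(p[0]+.5)/5-.5+75,(p[1]+.5)/5-.5+140]
r=lambda p,z:ray("top",[f(p)],z)[0,:2]
c=r((327,307),26);a=np.radians(-15.5)
e1=np.array([np.cos(a),np.sin(a)]);e2=np.array([-e1[1],e1[0]])
print("cross",c)
for n,p,z,s in(("trough",(255,168),33,(1,1)),("dish",(468,229),32,(1,-1)),("cell",(182,381),33,(-1,1)),("post",(388,438),48,(-1,-1))):
    print(n,r(p,z).round(1),(c+49.5*(s[0]*e1+s[1]*e2)).round(1))
q=ray("top",[f(p) for p in((245,70),(328,88),(265,268),(182,245))],33)[:,:2]
print(q.round(1),np.degrees(np.arctan2(*(q[0]-q[3])[::-1])))
# stub/stem tops via depth
T=np.load("top0.npz");C=cloud("top",T["d"])
for n,b,z in(("disc",(280,162,308,192),34),("plate",(328,168,356,196),34),("clamp",(391,163,413,185),40)):
    k=C[b[1]:b[3],b[0]:b[2]].reshape(-1,3);k=k[abs(k[:,2]-z)<6];print(n,len(k),k.mean(0).round(1) if len(k) else 0)
    g=T["im"][b[1]:b[3],b[0]:b[2]];h=cv2.cvtColor(g,cv2.COLOR_RGB2HSV);m=(h[...,1]<45)&(h[...,2]>90) if n!="clamp" else 0
for b,z in(((390,226,420,253),20),((262,230,295,273),30)):
    k=C[b[1]:b[3],b[0]:b[2]].reshape(-1,3);k=k[abs(k[:,2]-z)<5];print(len(k),k.mean(0).round(1))
big=np.hstack([cv2.resize(T["im"][y:y+40,x:x+40],None,fx=7,fy=7,interpolation=cv2.INTER_CUBIC) for x,y in((274,158),(383,155))])
save("stubs.png",big)
E
```

```text
cross [540.39388817 278.69575325]
trough [601.6 311.5] [601.3 313.2]
dish [575.3 215.9] [574.9 217.8]
cell [505.8 338.7] [505.9 339.6]
post [480.3 243. ] [479.5 244.2]
[[646.3 318.3]
 [638.5 280.8]
 [556.6 304.8]
 [566.5 342. ]] -16.545448333021643
disc 62 [603.8 -62.7  33.6]
plate 64 [ 593.7 -172.6   33.6]
clamp 53 [ 612.2 -314.1   39.6]
286 [ 460.3 -319.1   19.5]
312 [431.2 -29.2  29.8]
```

View pics/stubs.png

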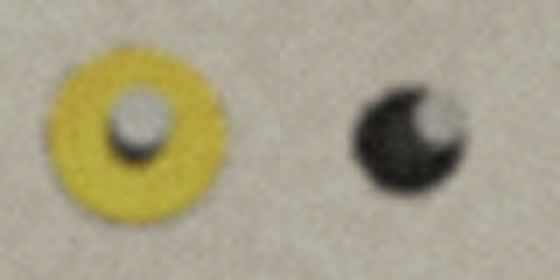

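```bash
cat > go.py <<'E'
import sys
from h import *
# usage: go.py x y z yaw : turn units first, then shift units in the turned tool frame
s=telemetry.sense();t=np.array([float(a) for a in sys.argv[1:5]])
yaw=s["tcp_rot"][2];dy=(t[3]-yaw+180)%360-180;c,n=np.cos(np.radians(t[3])),np.sin(np.radians(t[3]))
R=np.array([[c,n,0],[n,-c,0],[0,0,-1]])
print("turn rz %.4f"%(-dy/360),"shift",((t[:3]-s["tool_pos"])@R/50).round(3),"| t",round(s["time"],2),"pos",s["tool_pos"].round(1),"rot",s["tcp_rot"].round(1),"F",s["ft_force"].round(1),"gap",round(s["finger_gap"],1))
E
python3 -m jog '[[[0,0,0,0,0,0.015,0.6],[0,0,0,0,0,0.015,0.6],[0,0,0,0,0,0,0.6],[0,0,0,0,0,0,0.6]]]' 40; python3 go.py 431 -29.5 90 152.5
```

```text
time: 0.6
tool_pos: [173.1, 574.3, 231.0]
tcp_rot: [-180.0, 0.0, 152.5]
ft_force: [0.1, -0.2, 1.1]
finger_gap: 51.0
turn rz 0.0001 shift [-10.151  -8.33    2.819] | t 0.6 pos [173.1 574.3 231. ] rot [-180.     0.   152.5] F [ 0.1 -0.2  1.1] gap 51.0
```

```bash
python3 -m jog '[[[-0.725,-0.595,0,0,0,0,0.6],[-0.725,-0.595,0,0,0,0,0.6],[-0.725,-0.595,0,0,0,0,0.6],[-0.725,-0.595,0,0,0,0,0.6],[-0.725,-0.595,0,0,0,0,0.6],[-0.725,-0.595,0,0,0,0,0.6],[-0.725,-0.595,0,0,0,0,0.6],[-0.725,-0.595,0,0,0,0,0.6],[-0.725,-0.595,0,0,0,0,0.6],[-0.725,-0.595,0,0,0,0,0.6],[-0.725,-0.595,0,0,0,0,0.6],[-0.725,-0.595,0,0,0,0,0.6]]]' 
python3 -m jog '[[[-0.725,-0.595,0,0,0,0,0.6],[-0.725,-0.595,0,0,0,0,0.6],[0,0,0.7,0,0,0,0.6],[0,0,0.7,0,0,0,0.6],[0,0,0.7,0,0,0,0.6],[0,0,0.7,0,0,0,0.6],[0,0,0,0,0,0,0.6],[0,0,0,0,0,0,0.6]]]'; python3 go.py 431 -29.5 12 152.5
```

```text
time: 2.1
tool_pos: [393.9, 55.2, 231.6]
tcp_rot: [180.0, 0.0, 152.5]
ft_force: [0.1, 0.6, 0.6]
finger_gap: 50.8
time: 3.1
tool_pos: [431.0, -29.8, 92.7]
tcp_rot: [180.0, 0.1, 152.5]
ft_force: [0.4, -0.7, -0.3]
finger_gap: 51.1
turn rz -0.0001 shift [0.002 0.005 1.614] | t 3.1 pos [431.  -29.8  92.7] rot [1.800e+02 1.000e-01 1.525e+02] F [ 0.4 -0.7 -0.3] gap 51.1
```

```bash
python3 -m jog '[[[0,0,0.4,0,0,0,0.6],[0,0,0.4,0,0,0,0.6],[0,0,0.4,0,0,0,0.6],[0,0,0.41,0,0,0,0.6],[0,0,0,0,0,0,0.6],[0,0,0,0,0,0,0],[0,0,0,0,0,0,0],[0,0,0,0,0,0,0],[0,0,0,0,0,0,0],[0,0,0,0,0,0,0],[0,0,0,0,0,0,0]]]' 40
python3 -m jog '[[[0,0,-0.3,0,0,0,0],[0,0,-0.6,0,0,0,0],[0,0,-0.6,0,0,0,0],[0,0,-0.6,0,0,0,0],[0,0,0,0,0,-0.0165,0],[0,0,0,0,0,-0.0165,0],[0,0,0,0,0,0,0],[0,0,0,0,0,0,0]]]'; python3 go.py 601.5 312.2 100 164.3
python3 - <<'E'
from h import *
im,d=snapshot("side");save("grip1.png",im[150:350,150:430])
E
```

```text
time: 4.47
tool_pos: [431.9, -30.0, 12.7]
tcp_rot: [179.9, 0.2, 152.4]
ft_force: [-1.1, -0.3, 7.7]
finger_gap: 21.3
time: 5.48
tool_pos: [430.2, -29.6, 116.2]
tcp_rot: [180.0, 0.0, 164.2]
ft_force: [-0.4, 0.4, -1.3]
finger_gap: 21.0
turn rz -0.0004 shift [-1.448  7.509  0.324] | t 5.47 pos [430.2 -29.6 116.2] rot [180.    0.  164.2] F [-0.4  0.4 -1.3] gap 21.0
```

View pics/grip1.png

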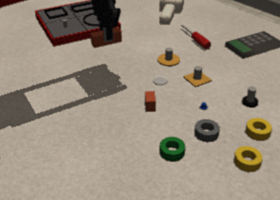

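The stick is held; the side crop shows it between the fingers at about (105,35).

```bash
python3 -m jog '[[[-0.145,0.751,0,0,0,0,0],[-0.145,0.751,0,0,0,0,0],[-0.145,0.751,0,0,0,0,0],[-0.145,0.751,0,0,0,0,0],[-0.145,0.751,0,0,0,0,0],[-0.145,0.751,0,0,0,0,0],[-0.145,0.751,0,0,0,0,0],[-0.145,0.751,0,0,0,0,0],[-0.145,0.751,0,0,0,0,0],[-0.145,0.751,0,0,0,0,0],[0,0,0.4,0,0,0,0],[0,0,0,0,0,0,0]]]'
python3 -m jog '[[[0,0,0,0,0,0,0],[0,0,0,0,0,0,0]]]';python3 go.py 601.5 312.2 38.7 164.3
```

```text
time: 7.02
tool_pos: [599.3, 311.0, 92.2]
tcp_rot: [-179.8, -0.3, 164.3]
ft_force: [0.1, -1.0, -2.0]
finger_gap: 21.2
time: 7.28
tool_pos: [601.9, 311.6, 96.6]
tcp_rot: [180.0, 0.0, 164.2]
ft_force: [-0.2, 0.3, -1.2]
finger_gap: 21.2
turn rz -0.0002 shift [0.01  0.01  1.158] | t 7.28 pos [601.9 311.6  96.6] rot [180.    0.  164.2] F [-0.2  0.3 -1.2] gap 21.2
```

```bash
python3 -m jog '[[[0,0,0.4,0,0,0,0],[0,0,0.4,0,0,0,0],[0,0,0.2,0,0,0,0],[0,0,0.1,0,0,0,0],[0,0,0.05,0,0,0,0],[0,0,0,0,0,0,0],[0,0,0,0,0,0,0]]]'; python3 go.py 601.5 312.2 38.7 164.3
```

```text
time: 8.15
tool_pos: [602.1, 312.5, 38.8]
tcp_rot: [180.0, 0.1, 164.3]
ft_force: [-0.1, 1.3, 0.5]
finger_gap: 21.3
turn rz 0.0000 shift [ 0.01  -0.009  0.003] | t 8.15 pos [602.1 312.5  38.8] rot [1.800e+02 1.000e-01 1.643e+02] F [-0.1  1.3  0.5] gap 21.3
```

Release, lift, then turn to yaw 180 for the disc.

```bash
python3 -m jog '[[[0,0,0,0,0,0,0.5],[0,0,0,0,0,0,0.5],[0,0,0,0,0,0,0.5],[0,0,-0.3,0,0,0,0.5],[0,0,-0.7,0,0,0,0.5],[0,0,-0.8,0,0,0,0.5],[0,0,-0.8,0,0,0,0.5],[0,0,0,0,0,-0.0218,0.5],[0,0,0,0,0,-0.0218,0.5],[0,0,0,0,0,0,0.5],[0,0,0,0,0,0,0.5]]]'; python3 go.py 603.5 -63 90 180
```

```text
time: 9.52
tool_pos: [601.6, 312.3, 168.8]
tcp_rot: [180.0, 0.0, 179.8]
ft_force: [-0.2, -0.1, -0.8]
finger_gap: 42.9
turn rz -0.0005 shift [-0.037 -7.505  1.575] | t 9.53 pos [601.6 312.3 168.8] rot [180.    0.  179.8] F [-0.2 -0.1 -0.8] gap 42.9
```

```bash
python3 -m jog '[[[0,-0.75,0,0,0,0,0.5],[0,-0.75,0,0,0,0,0.5],[0,-0.75,0,0,0,0,0.5],[0,-0.75,0,0,0,0,0.5],[0,-0.75,0,0,0,0,0.5],[0,-0.75,0,0,0,0,0.5],[0,-0.75,0,0,0,0,0.5],[0,-0.75,0,0,0,0,0.5],[0,-0.75,0,0,0,0,0.5],[-0.037,-0.755,0,0,0,0,0.5],[0,0,0.75,0,0,0,0.5],[0,0,0.75,0,0,0,0.5]]]'
python3 -m jog '[[[0,0,0,0,0,0,0.5],[0,0,0,0,0,0,0.5]]]'; python3 go.py 603.5 -63 11 180
python3 - <<'E'
from h import *
im,d=snapshot("top");np.savez("top1.npz",im=im,d=d);save("t1.png",cv2.resize(im[140:265,75:215],None,fx=5,fy=5,interpolation=cv2.INTER_CUBIC))
E
```

```text
time: 11.02
tool_pos: [604.0, -64.0, 93.3]
tcp_rot: [-180.0, 0.1, 179.8]
ft_force: [0.0, 1.1, -1.1]
finger_gap: 42.7
time: 11.28
tool_pos: [604.2, -63.0, 94.8]
tcp_rot: [-180.0, 0.1, 180.0]
ft_force: [0.4, -0.4, -0.6]
finger_gap: 42.6
turn rz -0.0001 shift [1.300e-02 1.000e-03 1.676e+00] | t 11.28 pos [604.2 -63.   94.8] rot [-1.8e+02  1.0e-01  1.8e+02] F [ 0.4 -0.4 -0.6] gap 42.6
```

View pics/t1.png

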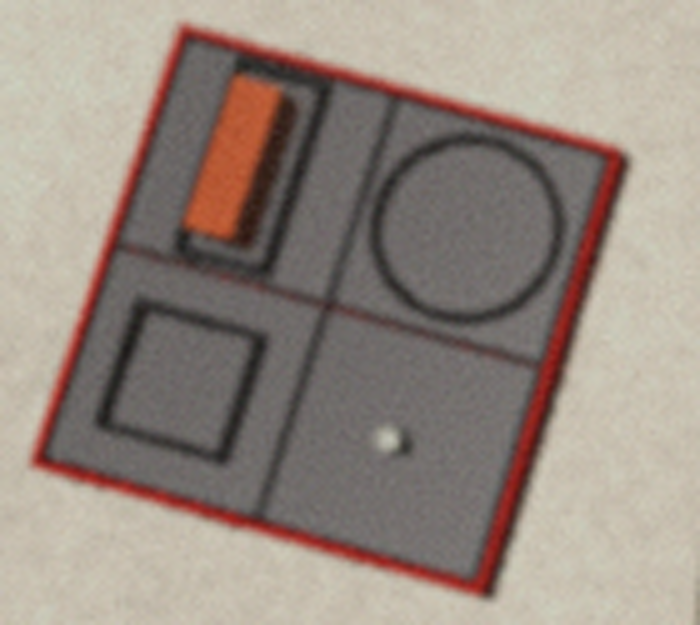

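The stick lies level inside the trough rim, its top centred at crop (232,157), parallel to the rim. Next is the disc.

```bash
python3 - <<'E'
from h import *
print(ray("top",[[232.5/5-.5+75,157.5/5-.5+140]],56).round(1))
E
python3 -m jog '[[[0,0,0.4,0,0,0,0.5],[0,0,0.4,0,0,0,0.5],[0,0,0.4,0,0,0,0.5],[0,0,0.3,0,0,0,0.5],[0,0,0.17,0,0,0,0.5],[0,0,0,0,0,0,0.5],[0,0,0,0,0,0,0],[0,0,0,0,0,0,0],[0,0,0,0,0,0,0],[0,0,0,0,0,0,0],[0,0,0,0,0,0,0]]]'
python3 -m jog '[[[0,0,-0.3,0,0,0,0],[0,0,-0.6,0,0,0,0],[0,0,-0.6,0,0,0,0],[0,0,-0.6,0,0,0,0],[0,0,0,0,0,0,0],[0,0,0,0,0,0,0]]]'; python3 go.py 575.1 216.8 100 180
```

```text
[[601.6 313.8  56. ]]
time: 12.7
tool_pos: [604.3, -63.2, 10.9]
tcp_rot: [-180.0, 0.1, -180.0]
ft_force: [-0.1, -0.0, 5.7]
finger_gap: 18.6
time: 13.45
tool_pos: [602.9, -62.9, 114.2]
tcp_rot: [180.0, -0.1, 180.0]
ft_force: [0.1, 0.4, -1.4]
finger_gap: 18.7
turn rz -0.0000 shift [0.555 5.594 0.283] | t 13.45 pos [602.9 -62.9 114.2] rot [ 1.8e+02 -1.0e-01  1.8e+02] F [ 0.1  0.4 -1.4] gap 18.7
```

```bash
python3 -m jog '[[[0.055,0.7,0,0,0,0,0],[0.07,0.7,0,0,0,0,0],[0.07,0.7,0,0,0,0,0],[0.07,0.7,0,0,0,0,0],[0.07,0.7,0,0,0,0,0],[0.07,0.7,0,0,0,0,0],[0.07,0.7,0,0,0,0,0],[0.07,0.694,0,0,0,0,0],[0,0,0.4,0,0,0,0],[0,0,0,0,0,0,0],[0,0,0,0,0,0,0]]]'
python3 go.py 575.1 216.8 37.2 180
```

```text
time: 14.82
tool_pos: [575.6, 215.5, 93.8]
tcp_rot: [-180.0, -0.1, 179.9]
ft_force: [0.4, -1.0, -0.5]
finger_gap: 18.6
turn rz -0.0002 shift [0.011 0.026 1.131] | t 14.82 pos [575.6 215.5  93.8] rot [-1.800e+02 -1.000e-01  1.799e+02] F [ 0.4 -1.  -0.5] gap 18.6
```

```bash
python3 -m jog '[[[0,0.015,0.4,0,0,0,0],[0,0,0.4,0,0,0,0],[0,0,0.2,0,0,0,0],[0,0,0.1,0,0,0,0],[0,0,0.05,0,0,0,0],[0,0,0,0,0,0,0],[0,0,0,0,0,0,0]]]'; python3 go.py 575.1 216.8 37.2 180
python3 -m jog '[[[0,0,0,0,0,0,0.5],[0,0,0,0,0,0,0.5],[0,0,0,0,0,0,0.5],[0,0,-0.3,0,0,0,0.5],[0,0,-0.7,0,0,0,0.5],[0,0,-0.8,0,0,0,0.5],[0,0,-0.5,0,0,0,0.6],[0,0,0,0,0,0,0.8],[0,0,0,0,0,0,0.8]]]'; python3 go.py 460 -319.3 80 180
```

```text
time: 15.7
tool_pos: [576.6, 217.6, 38.0]
tcp_rot: [180.0, 0.1, -180.0]
ft_force: [0.2, -0.0, -0.7]
finger_gap: 18.5
turn rz 0.0000 shift [ 0.031 -0.016  0.015] | t 15.7 pos [576.6 217.6  38. ] rot [ 1.8e+02  1.0e-01 -1.8e+02] F [ 0.2 -0.  -0.7] gap 18.5
time: 16.82
tool_pos: [575.8, 217.3, 151.8]
tcp_rot: [-180.0, -0.0, -180.0]
ft_force: [-0.1, 0.7, -0.6]
finger_gap: 68.4
turn rz 0.0000 shift [  2.316 -10.733   1.437] | t 16.82 pos [575.8 217.3 151.8] rot [-180.   -0. -180.] F [-0.1  0.7 -0.6] gap 68.4
```

```bash
python3 -m jog '[[[0.193,-0.894,0,0,0,0,0.82],[0.193,-0.894,0,0,0,0,0.82],[0.193,-0.894,0,0,0,0,0.82],[0.193,-0.894,0,0,0,0,0.82],[0.193,-0.894,0,0,0,0,0.82],[0.193,-0.894,0,0,0,0,0.82],[0.193,-0.894,0,0,0,0,0.82],[0.193,-0.894,0,0,0,0,0.82],[0.193,-0.894,0,0,0,0,0.82],[0.193,-0.894,0,0,0,0,0.82],[0.193,-0.894,0,0,0,0,0.82],[0.193,-0.894,0,0,0,0,0.82]]]'
python3 -m jog '[[[0,0,0.7,0,0,0,0.82],[0,0,0.7,0,0,0,0.82],[0,0,0,0,0,0,0.82],[0,0,0,0,0,0,0.82]]]'; python3 go.py 460 -319.3 1 180
```

```text
time: 18.32
tool_pos: [459.0, -319.7, 150.4]
tcp_rot: [179.9, -0.1, 180.0]
ft_force: [0.9, -0.5, -0.4]
finger_gap: 70.0
time: 18.82
tool_pos: [460.4, -318.8, 82.6]
tcp_rot: [180.0, -0.0, -180.0]
ft_force: [0.3, 0.4, 0.4]
finger_gap: 70.1
turn rz 0.0000 shift [ 0.008 -0.009  1.633] | t 18.82 pos [ 460.4 -318.8   82.6] rot [ 180.   -0. -180.] F [0.3 0.4 0.4] gap 70.1
```

```bash
python3 -m jog '[[[0,-0.01,0.4,0,0,0,0.82],[0,0,0.4,0,0,0,0.82],[0,0,0.4,0,0,0,0.82],[0,0,0.3,0,0,0,0.82],[0,0,0.12,0,0,0,0.82],[0,0,0,0,0,0,0.82],[0,0,0,0,0,0,0.3],[0,0,0,0,0,0,0.3],[0,0,0,0,0,0,0.3],[0,0,0,0,0,0,0.3]]]'; python3 go.py 460 -319.3 1 180
python3 -m jog '[[[0,0,-0.3,0,0,0,0.3],[0,0,-0.6,0,0,0,0.3],[0,0,-0.7,0,0,0,0.3],[0,0,-0.7,0,0,0,0.3],[0,0,0,0,0,0,0.3],[0,0,0,0,0,0,0.3]]]'; python3 go.py 479.9 243.6 115 180
python3 - <<'E'
from h import *
im,d=snapshot("side");save("grip3.png",cv2.resize(im[180:330,280:460],None,fx=3,fy=3))
E
```

```text
time: 20.08
tool_pos: [461.2, -320.2, 2.7]
tcp_rot: [-179.9, 0.1, -180.0]
ft_force: [-2.2, 0.9, 5.6]
finger_gap: 48.5
turn rz 0.0000 shift [0.024 0.017 0.033] | t 20.07 pos [ 461.2 -320.2    2.7] rot [-1.799e+02  1.000e-01 -1.800e+02] F [-2.2  0.9  5.6] gap 48.5
time: 20.82
tool_pos: [460.1, -319.2, 116.1]
tcp_rot: [180.0, -0.0, 180.0]
ft_force: [0.8, 0.1, -1.1]
finger_gap: 48.2
turn rz -0.0000 shift [-0.396 11.257  0.022] | t 20.82 pos [ 460.1 -319.2  116.1] rot [180.  -0. 180.] F [ 0.8  0.1 -1.1] gap 48.2
```

View pics/grip3.png

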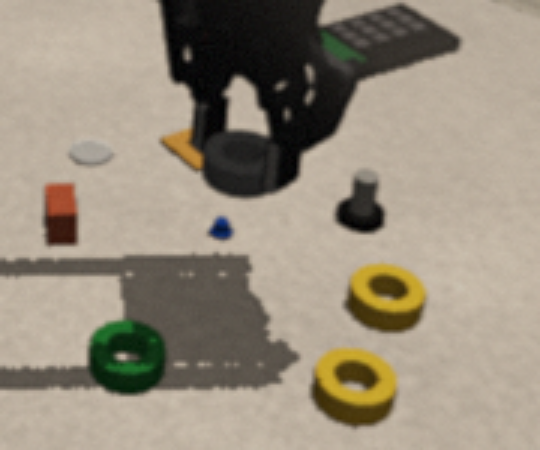

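The side crop shows the wheel level in the jaws at (250,160).

```bash
python3 -m jog '[[[-0.03,0.865,0,0,0,0,0.3],[-0.03,0.865,0,0,0,0,0.3],[-0.03,0.865,0,0,0,0,0.3],[-0.03,0.865,0,0,0,0,0.3],[-0.03,0.865,0,0,0,0,0.3],[-0.03,0.865,0,0,0,0,0.3],[-0.03,0.865,0,0,0,0,0.3],[-0.03,0.865,0,0,0,0,0.3],[-0.03,0.865,0,0,0,0,0.3],[-0.03,0.865,0,0,0,0,0.3],[-0.03,0.865,0,0,0,0,0.3],[-0.03,0.865,0,0,0,0,0.3]]]'
python3 -m jog '[[[-0.036,0.877,0,0,0,0,0.3],[0,0,0.5,0,0,0,0.3],[0,0,0,0,0,0,0.3],[0,0,0,0,0,0,0.3],[0,0,0,0,0,0,0.3]]]'; python3 go.py 479.9 243.6 28 180
python3 - <<'E'
from h import *
im,d=snapshot("side");save("post.png",cv2.resize(im[120:210,170:290],None,fx=6,fy=6,interpolation=cv2.INTER_CUBIC))
E
```

```text
time: 22.38
tool_pos: [477.1, 200.6, 114.6]
tcp_rot: [-179.9, -0.2, -180.0]
ft_force: [0.3, -0.1, -1.5]
finger_gap: 47.8
time: 23.0
tool_pos: [480.7, 243.0, 92.1]
tcp_rot: [180.0, 0.1, 179.9]
ft_force: [0.5, -0.1, -0.6]
finger_gap: 48.3
turn rz -0.0001 shift [0.017 0.012 1.282] | t 23.0 pos [480.7 243.   92.1] rot [1.800e+02 1.000e-01 1.799e+02] F [ 0.5 -0.1 -0.6] gap 48.3
```

View pics/post.png

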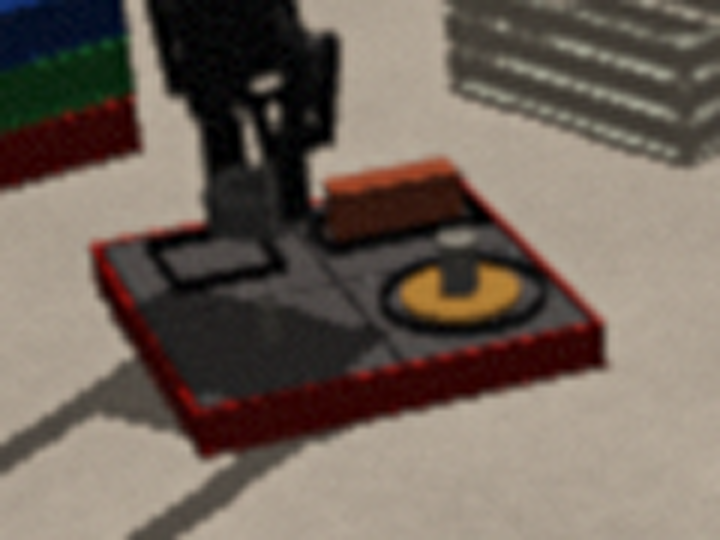

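The stick and disc are seated, and the wheel hangs over the spindle at (245,200). Lower it in steps and watch the force.

```bash
python3 -m jog '[[[0.01,0,0.4,0,0,0,0.3],[0,0,0.4,0,0,0,0.3],[0,0,0.1,0,0,0,0.3],[0,0,0.1,0,0,0,0.3],[0,0,0,0,0,0,0.3]]]'; python3 go.py 479.9 243.6 28 180;  python3 -m jog '[[[0,0,0.08,0,0,0,0.3],[0,0,0.08,0,0,0,0.3],[0,0,0.05,0,0,0,0.3],[0,0,0.03,0,0,0,0.3],[0,0,0.02,0,0,0,0.3],[0,0,0,0,0,0,0.3]]]'; python3 go.py 479.9 243.6 28 180
```

```text
time: 23.68
tool_pos: [480.0, 243.4, 41.8]
tcp_rot: [180.0, 0.0, 180.0]
ft_force: [-1.2, 0.3, -1.4]
finger_gap: 48.2
turn rz -0.0000 shift [0.002 0.004 0.275] | t 23.68 pos [480.  243.4  41.8] rot [180.   0. 180.] F [-1.2  0.3 -1.4] gap 48.2
time: 24.42
tool_pos: [479.7, 243.4, 28.7]
tcp_rot: [-180.0, 0.0, -180.0]
ft_force: [-2.5, -1.3, 3.4]
finger_gap: 48.2
turn rz 0.0000 shift [-0.004  0.004  0.013] | t 24.43 pos [479.7 243.4  28.7] rot [-180.    0. -180.] F [-2.5 -1.3  3.4] gap 48.2
```

Contact (about +4 N) at the expected height. Release and go for the clamp.

```bash
python3 -m jog '[[[0,0,0,0,0,0,0.75],[0,0,0,0,0,0,0.75],[0,0,0,0,0,0,0.75],[0,0,-0.3,0,0,0,0.75],[0,0,-0.7,0,0,0,0.75],[0,0,-0.8,0,0,0,0.6],[0,0,-0.5,0,0,0,0.5],[0,0,0,0,0,0,0.5],[0,0,0,0,0,0,0.5]]]'; python3 go.py 611.5 -313.5 80 180
```

```text
time: 25.55
tool_pos: [479.3, 243.2, 142.9]
tcp_rot: [-180.0, -0.0, 180.0]
ft_force: [-0.4, -0.1, 0.1]
finger_gap: 42.9
turn rz -0.0000 shift [ -2.643 -11.135   1.257] | t 25.55 pos [479.3 243.2 142.9] rot [-180.   -0.  180.] F [-0.4 -0.1  0.1] gap 42.9
```

```bash
python3 -m jog '[[[-0.22,-0.928,0,0,0,0,0.5],[-0.22,-0.928,0,0,0,0,0.5],[-0.22,-0.928,0,0,0,0,0.5],[-0.22,-0.928,0,0,0,0,0.5],[-0.22,-0.928,0,0,0,0,0.5],[-0.22,-0.928,0,0,0,0,0.5],[-0.22,-0.928,0,0,0,0,0.5],[-0.22,-0.928,0,0,0,0,0.5],[-0.22,-0.928,0,0,0,0,0.5],[-0.22,-0.928,0,0,0,0,0.5],[-0.22,-0.928,0,0,0,0,0.5],[-0.22,-0.928,0,0,0,0,0.5]]]'
python3 -m jog '[[[0,0,0.6,0,0,0,0.5],[0,0,0.6,0,0,0,0.5],[0,0,0,0,0,0,0.5],[0,0,0,0,0,0,0.5]]]'; python3 go.py 611.5 -313.5 15 180
python3 - <<'E'
from h import *
im,d=snapshot("top");np.savez("top2.npz",im=im,d=d);save("t2.png",cv2.resize(im[140:265,75:215],None,fx=5,fy=5,interpolation=cv2.INTER_CUBIC))
E
```

```text
time: 27.05
tool_pos: [610.9, -314.4, 140.9]
tcp_rot: [179.9, -0.2, 180.0]
ft_force: [-0.3, -0.3, 0.2]
finger_gap: 42.6
time: 27.55
tool_pos: [611.6, -313.2, 83.4]
tcp_rot: [180.0, -0.0, -180.0]
ft_force: [0.6, -0.9, 0.2]
finger_gap: 42.9
turn rz 0.0000 shift [ 0.003 -0.006  1.368] | t 27.55 pos [ 611.6 -313.2   83.4] rot [ 180.   -0. -180.] F [ 0.6 -0.9  0.2] gap 42.9
```

View pics/t2.png

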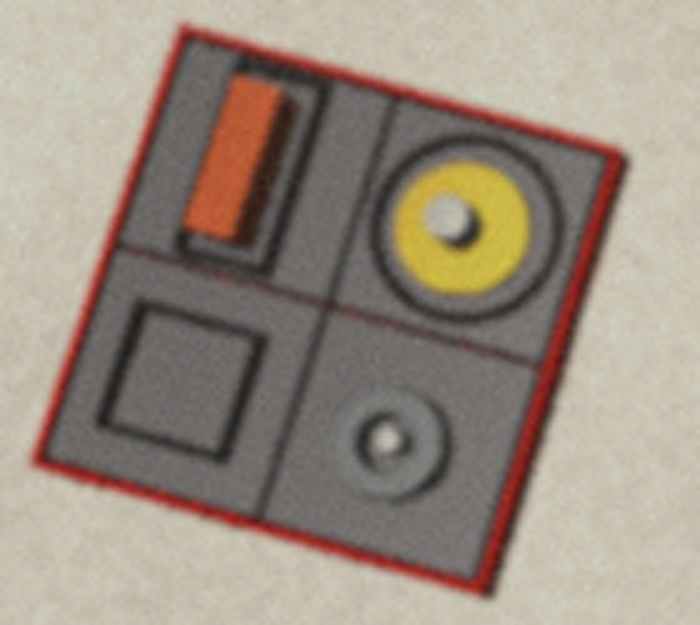

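The disc (462,229) sits inside the dish rim. The wheel (392,443) is over the post, concentric and flat. Now the clamp.

```bash
python3 -m jog '[[[0,0,0.4,0,0,0,0.5],[0,0,0.4,0,0,0,0.5],[0,0,0.3,0,0,0,0.5],[0,0,0.2,0,0,0,0.5],[0,0,0.08,0,0,0,0.5],[0,0,0,0,0,0,0.5],[0,0,0,0,0,0,0],[0,0,0,0,0,0,0],[0,0,0,0,0,0,0],[0,0,0,0,0,0,0],[0,0,0,0,0,0,0]]]'; python3 go.py 611.5 -313.5 15 180
python3 -m jog '[[[0,0,-0.3,0,0,0,0],[0,0,-0.7,0,0,0,0],[0,0,-0.8,0,0,0,0],[0,0,-0.8,0,0,0,0],[0,0,0,0,0,0,0],[0,0,0,0,0,0,0]]]'; python3 go.py 505.8 339.1 140 180
```

```text
time: 28.98
tool_pos: [612.4, -313.8, 15.4]
tcp_rot: [-179.9, 0.1, -180.0]
ft_force: [-1.0, -0.5, 5.7]
finger_gap: 16.5
turn rz 0.0000 shift [0.018 0.007 0.008] | t 28.98 pos [ 612.4 -313.8   15.4] rot [-1.799e+02  1.000e-01 -1.800e+02] F [-1.  -0.5  5.7] gap 16.5
time: 29.72
tool_pos: [611.3, -313.2, 144.1]
tcp_rot: [180.0, -0.0, 180.0]
ft_force: [-0.5, 0.4, -1.4]
finger_gap: 16.7
turn rz -0.0000 shift [ 2.111 13.047  0.082] | t 29.73 pos [ 611.3 -313.2  144.1] rot [180.  -0. 180.] F [-0.5  0.4 -1.4] gap 16.7
```

```bash
python3 -m jog '[[[0.141,0.87,0,0,0,0,0],[0.141,0.87,0,0,0,0,0],[0.141,0.87,0,0,0,0,0],[0.141,0.87,0,0,0,0,0],[0.141,0.87,0,0,0,0,0],[0.141,0.87,0,0,0,0,0],[0.141,0.87,0,0,0,0,0],[0.141,0.87,0,0,0,0,0],[0.141,0.87,0,0,0,0,0],[0.141,0.87,0,0,0,0,0],[0.141,0.87,0,0,0,0,0],[0.141,0.87,0,0,0,0,0]]]'
python3 -m jog '[[[0.141,0.87,0,0,0,0,0],[0.141,0.87,0,0,0,0,0],[0.137,0.867,0,0,0,0,0],[0,0,0.6,0,0,0,0],[0,0,0.6,0,0,0,0],[0,0,0,0,0,0,0],[0,0,0,0,0,0,0]]]'; python3 go.py 505.8 339.1 41.4 180
```

```text
time: 31.22
tool_pos: [525.3, 209.6, 142.2]
tcp_rot: [-179.9, -0.2, 180.0]
ft_force: [0.6, 0.1, -0.8]
finger_gap: 16.5
time: 32.1
tool_pos: [506.0, 338.7, 84.3]
tcp_rot: [-180.0, -0.0, 180.0]
ft_force: [0.1, 0.6, -0.8]
finger_gap: 16.6
turn rz -0.0000 shift [0.003 0.008 0.859] | t 32.1 pos [506.  338.7  84.3] rot [-180.   -0.  180.] F [ 0.1  0.6 -0.8] gap 16.6
```

```bash
python3 -m jog '[[[0,0,0.4,0,0,0,0],[0,0,0.25,0,0,0,0],[0,0,0.12,0,0,0,0],[0,0,0.06,0,0,0,0],[0,0,0.03,0,0,0,0],[0,0,0,0,0,0,0],[0,0,0,0,0,0,0]]]'; python3 go.py 505.8 339.1 41.4 180
python3 -m jog '[[[0,0,0,0,0,0,0.5],[0,0,0,0,0,0,0.5],[0,0,0,0,0,0,0.5],[0,0,-0.3,0,0,0,0.5],[0,0,-0.7,0,0,0,0.5],[0,0,-0.8,0,0,0,0.5],[0,0,-0.8,0,0,0,0.5],[0,-0.9,0,0,0,0,0.5],[0,-0.9,0,0,0,0,0.5],[0,-0.9,0,0,0,0,0.5],[0,-0.9,0,0,0,0,0.5],[0,-0.9,0,0,0,0,0.5]]]'
python3 -m jog '[[[0,-0.9,0,0,0,0,0.5],[0,-0.9,0,0,0,0,0.5],[0,0,0,0,0,0,0.5],[0,0,0,0,0,0,0.5]]]'
python3 - <<'E'
from h import *
im,d=snapshot("top");np.savez("top3.npz",im=im,d=d)
sd,_=snapshot("side")
a=cv2.resize(im[140:265,75:215],None,fx=4,fy=4,interpolation=cv2.INTER_CUBIC);b=cv2.resize(sd,(400,300));b=np.vstack([b,np.zeros((200,400,3),np.uint8)])
save("fin.png",np.hstack([a,b])[:, :960] if 0 else cv2.resize(np.hstack([a,b]),(790,411)))
save("fintop.png",a)
C=cloud("top",d)
for n,b,z in(("disc stub",(150,170,180,198),60),("stick",(105,148,145,195),56),("clamp stem",(95,195,130,235),66),("wheel",(138,210,170,245),46)):
    k=C[b[1]:b[3],b[0]:b[2]].reshape(-1,3);k=k[abs(k[:,2]-z)<5];print(n,len(k),np.median(k,0).round(1),k.mean(0).round(1))
t=np.load("top0.npz")["im"]
for n,b in(("plate",(325,165,358,198)),("short",(330,238,360,264))):
    s=np.s_[b[1]:b[3],b[0]:b[2]];print(n,"maxdiff",np.abs(cv2.blur(im[s],(3,3)).astype(int)-cv2.blur(t[s],(3,3))).max())
E
```

```text
time: 32.98
tool_pos: [506.4, 339.1, 41.7]
tcp_rot: [180.0, 0.0, -180.0]
ft_force: [0.3, -0.1, -0.8]
finger_gap: 16.6
turn rz 0.0000 shift [0.012 0.    0.006] | t 32.98 pos [506.4 339.1  41.7] rot [ 180.    0. -180.] F [ 0.3 -0.1 -0.8] gap 16.6
time: 34.48
tool_pos: [506.3, 112.6, 172.7]
tcp_rot: [180.0, 0.1, -180.0]
ft_force: [0.5, -0.7, 0.4]
finger_gap: 42.7
time: 34.98
tool_pos: [506.4, 24.2, 172.2]
tcp_rot: [180.0, 0.1, 180.0]
ft_force: [0.4, 0.0, -0.1]
finger_gap: 42.5
disc stub 0 [nan nan nan] [nan nan nan]
stick 346 [601.8 312.5  56.2] [601.9 312.4  56.1]
clamp stem 65 [505.8 338.8  66. ] [505.7 338.8  65.8]
wheel 128 [480.5 257.8  46. ] [479.7 257.8  46. ]
plate maxdiff 24
short maxdiff 23
  return _methods._mean(a, axis=axis, dtype=dtype,
  ret = um.true_divide(
<stdin>:9: RuntimeWarning: Mean of empty slice.
```

View pics/fintop.png

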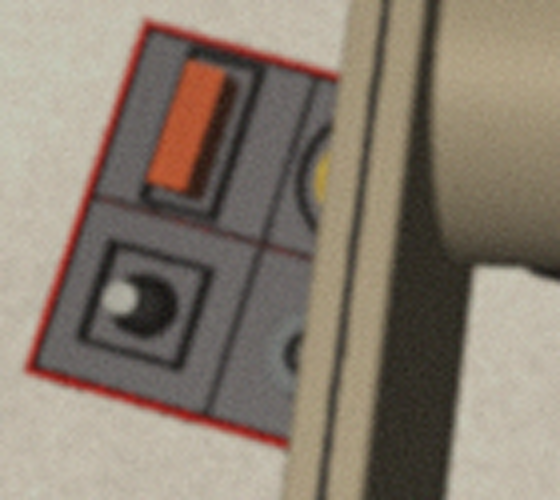

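View pics/fin.png

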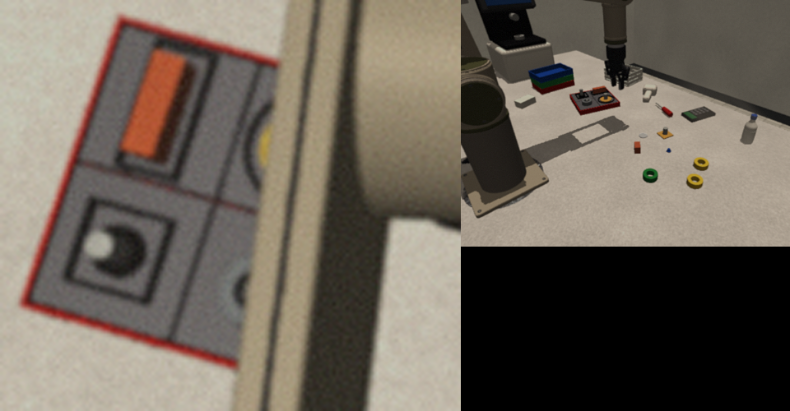

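The clamp stands centred in its cell and the stick is good. The arm hides the disc and wheel, so I'll move it aside for one last numeric check.

```bash
python3 -m jog '[[[0,-0.9,0,0,0,0,0.5],[0,-0.9,0,0,0,0,0.5],[0,-0.9,0,0,0,0,0.5],[0,-0.9,0,0,0,0,0.5],[0,-0.9,0,0,0,0,0.5],[0,-0.9,0,0,0,0,0.5],[0,-0.9,0,0,0,0,0.5],[0,-0.9,0,0,0,0,0.5],[0,0,0,0,0,0,0.5],[0,0,0,0,0,0,0.5]]]'
python3 - <<'E'
from h import *
im,d=snapshot("top");C=cloud("top",d)
for n,b,z in(("disc stub",(150,170,180,198),60),("stick",(105,148,145,195),56),("clamp stem",(95,195,130,235),66),("wheel",(138,210,170,245),46)):
    k=C[b[1]:b[3],b[0]:b[2]].reshape(-1,3);k=k[abs(k[:,2]-z)<(2 if n=="wheel" else 5)];print(n,len(k),k.mean(0).round(1))
sd,_=snapshot("side");t=np.load("side0.npz")["im"]
for n,b in(("plate",(330,213,365,238)),("short",(290,238,310,264))):
    s=np.s_[b[1]:b[3],b[0]:b[2]];print(n,"side maxdiff",np.abs(cv2.blur(sd[s],(3,3)).astype(int)-cv2.blur(t[s],(3,3))).max())
E
```

```text
time: 36.33
tool_pos: [506.6, -334.9, 171.0]
tcp_rot: [179.9, -0.0, -179.9]
ft_force: [0.1, -1.0, -0.4]
finger_gap: 42.8
disc stub 67 [576.  219.5  59.9]
stick 348 [602.1 312.5  55.9]
clamp stem 62 [506.  339.3  65.7]
wheel 238 [479.1 244.2  46. ]
plate side maxdiff 23
short side maxdiff 75
```

```bash
python3 - <<'E'
from h import *
def c(im):
    h=cv2.cvtColor(im[238:264,290:310],cv2.COLOR_RGB2HSV);v,u=np.nonzero(((h[...,0]<12)|(h[...,0]>170))&(h[...,1]>110));return len(u),u.mean().round(1),v.mean().round(1)
sd,_=snapshot("side");print(c(sd),c(np.load("side0.npz")["im"]))
print(job.hand_in())
E
```

```text
(194, np.float64(9.9), np.float64(12.8)) (188, np.float64(9.8), np.float64(12.3))
the job is handed in; nothing more can be done
None
```

All four kit pieces are in the red caddy, each on its own insert, and I handed the job in at about 36.5 s on the robot clock. No verdict is reported.

The last depth check from the top camera gave these positions, with every top at the expected seated height to within 0.3 mm:

| Piece | Distance from insert centre | Limit | Top height: measured / expected |
|---|---|---|---|
| Long stick in trough | about 1 mm, parallel to the rim by eye | 12 mm, 0.25 rad | 55.9 / 56 mm |
| Round disc in dish | about 3 mm | 12 mm | 59.9 / 60 mm |
| Wheel over post | about 1 mm | 10 mm | 46.0 / 46 mm |
| Clamp in cell | under 1 mm | 13 mm | 65.7 / 66 mm |

These figures carry the calibration's own error of about 2 mm.

- **Square plate:** it looked unchanged in both views.
- **Short stick:** one brightness comparison in the side view disagreed (75, against about 23 elsewhere), probably the arm's shadow. Its outline centre there had shifted by only about half a pixel, and the top view showed no change. I took it as unmoved.
- **Failed check:** the first final look failed for the disc and wheel because the arm hid them. I moved the arm aside and repeated it, which gave the figures above.

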